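# Gauge a brass blank in the bench micrometer

### The job

Lay the brass blank flat on the micrometer's little table and slide it gently, lengthways between the two guides, until its end is fully home against the end stop just behind the spindle. Then turn the black ratchet knob on top clockwise until the spindle clamps the blank and the ratchet has slipped by an eighth to a quarter of a turn, no more; never tighten by the silver barrel. Leave the blank clamped there with the gripper clear, and leave everything else on the bench as it is.

Things in the scene. Friction and masses are not known exactly. Their poses are not given: they have to be found in the camera images.
- brass_blank: Flat brass bar, 110 x 14 x 6 mm (x, y, z), about 80 g, two small dark hole marks on top, lying flat on the green mat. Origin: centre of its underside; x along its length. Either end may go in first; the marked face stays up.
- blank_end_a (a point): Middle of the lower edge of the brass blank's +x end.
- blank_end_b (a point): Middle of the lower edge of the brass blank's -x end.
- micrometer: Upright grey quick-lead bench micrometer, screwed down. Origin: on the spindle's vertical axis, at the underside of the foot (120 x 80 x 16 mm, x = -50 to 70 mm); z up; the blank is slid in from the open front (-x) towards +x, roughly away from the robot. An arm (x = -11 to 46 mm, z = 75 to 105 mm) carries the spindle; column behind it at x = 34 to 56 mm.
- table_front (a point): Middle of the front edge of the steel table's top, at (-62, 0, 40) mm in the micrometer's frame. The table is level, 44 mm wide, from x = -62 to 13 mm. A blank that is home reaches from x = 8 to x = -102 mm and so sticks out 40 mm in front of the table, with room for fingers on both sides of it.
- guide_mouth (a point): Middle of the mouth between the two aluminium guides, at (-42, 0, 40) mm in the micrometer's frame. The guides stand 5 mm above the table and leave a slot 18 mm wide, centred on y = 0, from x = -22 to 8 mm; in front of it they flare to about 30 mm wide at x = -42 mm.
- stop_face (a point): Middle of the lower edge of the end stop's front face, at (8, 0, 40) mm in the micrometer's frame. The home blank's end touches this face.
- end_stop: Dark steel stop block on the table behind the spindle, 6 x 28 x 8 mm, front face 8 mm behind the spindle's axis. Origin: centre of its underside. Pushing the blank against it harder than 20 N spoils it; a push of 3 to 8 N is plenty.
- spindle: Steel spindle, 10 mm across; moves up and down, does not turn. Origin: centre of its lower face, 24 mm above the table at barrel 0. From it a brass tip, 8 mm across, sticks out downwards by 4 to 13 mm, set differently each time and not measured. At the start the tip is 9.5 to 20 mm above the table. More than 30 N on the blank dents it.
- knob_center (a point): Centre of the black ratchet knob, a cylinder 20 mm across, z = 140 to 166 mm above the micrometer's underside (centre 153), on the spindle's axis; it keeps this height. Below it a thin neck, then the silver barrel, 28 mm across, z = 106 to 136 mm. A yellow line on its top runs from the axis to the rim.
- barrel (a joint): Turn of the silver barrel in rad, positive clockwise from above; 0 = spindle fully up. Each rad lowers the spindle by 4 mm. The barrel turns with the knob (drag about 0.03 N m) until the spindle bears on the blank, then it stops. It stays where it is left.
- ratchet (a joint): Slip of the knob relative to the barrel in rad, clockwise positive, 0 at the start. It grows only when the knob is turned on while the barrel is stopped; the ratchet slips at about 0.08 N m (under 20 N on the blank). An eighth of a turn is 0.79, a quarter 1.57.
- steel_blank: Bystander: grey steel bar of the same size as the brass blank, lying beside it; either may be the nearer to the micrometer. Origin: centre of its underside, x along its length.
- loupe: Bystander: aluminium eye loupe, 34 mm across, 30 mm high, standing. Origin: centre of its underside.
- blower: Bystander: red dust blower, 56 mm across, 80 mm high, standing. Origin: centre of its underside.
- driver_stand: Bystander: round stand with upright screwdrivers, 124 mm across, 136 mm high. Origin: centre of its underside.
- watch_head: Bystander: steel watch without strap, 40 mm across, 11 mm high, black dial up. Origin: centre of its underside.
- parts_tray: Bystander: white divided parts tray, 70 x 120 x 18 mm. Origin: centre of its underside.
- oil_stand: Bystander: black block with three coloured oil pots, 90 x 35 x 26 mm. Origin: centre of its underside.

How it is judged:
By the outcome, as a careful person would: the job done as asked, in the order asked, and still so for the second after the job is handed in, with the robot touching nothing.
It also fails if it takes over 72 s, if anything falls off the work surface, if the arm or the gripper's body presses on something with over 40 N, if the wrist force passes 120 N, or if a joint passes its speed limit or range.

### The arm

A 6-joint arm with a two-finger parallel gripper is mounted at the origin on the work surface. World frame = base frame: x ahead of the robot, y to its left, z up, the work surface at z = 0. Lengths are in m, angles in rad, forces in N, time in s.
With the tool pointing down it reaches from about 0.25 to 0.725 m from the base axis. Payload 4 kg.
Tool frame: the origin (TCP) lies between the finger pads; the fingertips stand 11 mm ahead of it and the grasp point (between the pads) lies 8 mm behind it (bot.tip_extent is the distance from the TCP to the fingertips, in m); z points along the fingers, y is the line along which they close (so a half turn about z gives the same grasp; the last joint's range is limited). The gripper opens to 85 mm and grips with 20 to 120 N. Pads are 22 mm wide; open, the fingers measure 114 mm over their backs; the gripper's body (76 mm by 85 mm) begins 54 mm behind the grasp point. The pads swing forward as they close: fully open they stand 13 mm farther back than shut.
Start: joints at [1.153, 0.241, 0.005, 1.335, 0, 1.571], TCP at [0.203, 0.457, 0.242] pointing down, gripper open.
Joint ranges: [-2.72, 2.72], [-1.05, 1.87], [-1.09, 1.28], [-1.99, 2.15], [-1.42, 1.44], [-3.14, 3.14]. Speed limits (rad/s): [2.79, 2.79, 3.14, 3.14, 3.14, 3.14].

### API

Orientations are given as a unit quaternion [x, y, z, w].
In Python, from workcell import bot gives the robot as it stands. The module is installed in compiled form; this text tells all that it offers.
- The arm moves only by the tool drive_tool, never from a script. Its argument "rows" is a list of rows, each an object of numbers: "dx", "dy", "dz": the shift along the tool's x, y, z in units of 50 mm (1.0 is 50 mm); "wx", "wy", "wz": the turn, a rotation vector about the tool's x, y, z in units of 5 degrees (1.0 is 5 degrees); "hand": the finger opening in mm, from 0 to 85.4. A call has 1 to 20 rows; each row is the pose to reach, as a shift and turn from the pose commanded when the call began, along the tool's axes at that moment; what a row does not reach only later rows make up. A row lasts 1/10 s, in which the tool goes at most 50 mm and 8.59 degrees, less where a joint would pass 70% of its speed; a pose out of reach is approached as far as the arm can. A call with a gripper value outside its range is refused whole. The fingers move at their own pace and stop on an object; the grip force is fixed at half the most. Time passes only in rows, so rows that repeat a pose let the fingers close. It gives the time, the measured TCP pose, the force, the opening and the grip force at its end, in the units of the state.
- bot.get_obs(): the state, without advancing time (a new reading comes with each control period).
- bot.camera(name): name is "scene" or "top"; returns the picture (480x640x3 uint8, red, green, blue); there is no depth.
- bot.get_calibration(name): a dict with "vfov" (degrees; the focal length in pixels is half the picture's height over the tangent of half this angle, whatever the lens; pixels are square), "cx", "cy" (the principal point, pixels), "origin" and "rotation" of the camera in the world. Camera axes: x right, y up, looking along -z (the intrinsics and any distortion apply to the point x, -y, -z); pixel columns grow to the right and rows downward; lengths in m; the calibration is good to about 2 mm. A picture is of the moment at which its call begins. get_calibration takes no time and is no camera call.
- bot.job_done(): hands the job in; it is judged then, once.
Trained networks look in the newest picture that a camera, given by its name, has taken for a name from the list of things; names that differ only in an ending like _2 or _b are one class to them, and where a whole thing is asked for, a point or a joint stands for the part that bears it (a point fixed in the world has none). Each returns a list of dicts, best first, with "score" (0 to 1); they miss things now and then, are a little off and sometimes report something else, mostly with a low value. They report only what shows in the picture. A call takes as long as a camera call.
- bot.look_for(camera, thing): "extent" ([centre column, centre row, width, height] in pixels, round what is visible of it).
- bot.outline_of(camera, thing): "region" (480x640 bool, what is visible of it) and "extent" ([centre column, centre row, width, height] in pixels, round what is visible of it).
The state is a dict: "clock": time; "joint_pos": joint angles; "joint_vel": joint speeds; "tau": joint torques, N m; "eef_pos": TCP position; "tool_rot": TCP orientation; "ft_force": force on the tool from outside, world axes, zero at the start; "ft_torque": the same for the moment, N m; "grip_width": finger opening in m; "grasp_force": force on a finger pad.
Only numpy, scipy, OpenCV 4.12 (cv2) and the standard library are available. Lean on these libraries where they do the work, as an engineer would, in place of code of your own. Each camera call takes 0.05 s, during which the arm holds its last target. There are 200 camera calls.

## Working session

There is one attempt and no reset: what is moved stays moved. The work goes in short steps, Python scripts to look and compute and a tool call to move; the robot and the scene stay as the last step left them, time stands still between calls to the robot, and variables do not carry over. Pictures are saved under pics/ and viewed, at most 10 in all, crops included, and the job is handed in when it is done.

Besides the shell and the picture viewer there is one more tool, called after "Call:" by a JSON object that holds its "method" and its "body". drive_tool: Moves the arm, as the interface text tells. Its arguments: {"type":"object","properties":{"rows":{"type":"array","items":{"type":"object","properties":{"dx":{"type":"number"},"dy":{"type":"number"},"dz":{"type":"number"},"wx":{"type":"number"},"wy":{"type":"number"},"wz":{"type":"number"},"hand":{"type":"number"}}}}},"required":["rows"]}

```bash
mkdir -p pics; cat > h.py <<'E'
import numpy as np, cv2
from workcell import bot
def ray(name,px):
    c=bot.get_calibration(name); f=240/np.tan(np.radians(c['vfov'])/2)
    R=np.array(c['rotation']); 
    d=np.array([(px[0]-c['cx'])/f,-(px[1]-c['cy'])/f,-1.0])
    return np.array(c['origin']),R@d
def at_z(name,px,z):
    o,d=ray(name,px); return o+d*(z-o[2])/d[2]
def proj(name,p):
    c=bot.get_calibration(name); f=240/np.tan(np.radians(c['vfov'])/2)
    q=np.array(c['rotation']).T@(np.array(p)-np.array(c['origin']))
    return np.array([c['cx']+f*q[0]/-q[2], c['cy']-f*q[1]/-q[2]])
def snap(name,fn):
    im=bot.camera(name); cv2.imwrite(fn,im[:,:,::-1]); return im
E
python3 - <<'E'
from h import *
for n in('top','scene'):
    snap(n,f'pics/{n}0.png'); print({k:np.round(v,4).tolist() if not isinstance(v,str) else v for k,v in bot.get_calibration(n).items()})
    for t in['brass_blank','steel_blank','micrometer','knob_center','barrel','end_stop','spindle']:
        r=bot.look_for(n,t); print(n,t,[(np.round(x['extent']).tolist(),round(x['score'],2)) for x in r[:2]])
E
```

```text
{'vfov': 50.026, 'cx': 322.1675, 'cy': 241.3885, 'origin': [0.3589, 0.0129, 1.2711], 'rotation': [0.0662, -0.0596, -0.6957, 0.7128]}
top brass_blank [([376.0, 284.0, 5.0, 44.0], 0.72)]
top steel_blank [([424.0, 276.0, 9.0, 43.0], 0.76), ([286.0, 225.0, 40.0, 56.0], 0.52)]
top micrometer [([290.0, 223.0, 36.0, 52.0], 0.77), ([212.0, 305.0, 14.0, 13.0], 0.29)]
top knob_center [([289.0, 223.0, 43.0, 53.0], 0.94)]
top barrel [([286.0, 225.0, 39.0, 52.0], 0.6)]
top end_stop [([290.0, 223.0, 42.0, 56.0], 0.67)]
top spindle [([380.0, 286.0, 8.0, 45.0], 0.58)]
{'vfov': 55.383, 'cx': 307.5969, 'cy': 243.9567, 'origin': [0.9276, 0.4675, 0.9797], 'rotation': [0.092, 0.2685, 0.9109, 0.2996]}
scene brass_blank [([313.0, 212.0, 35.0, 21.0], 0.46)]
scene steel_blank []
scene micrometer [([317.0, 297.0, 58.0, 70.0], 0.74)]
scene knob_center [([318.0, 297.0, 60.0, 69.0], 0.58)]
scene barrel [([321.0, 276.0, 12.0, 24.0], 0.74)]
scene end_stop [([322.0, 276.0, 12.0, 23.0], 0.39), ([318.0, 298.0, 53.0, 70.0], 0.3)]
scene spindle [([320.0, 300.0, 56.0, 68.0], 0.24)]
```

View pics/top0.png

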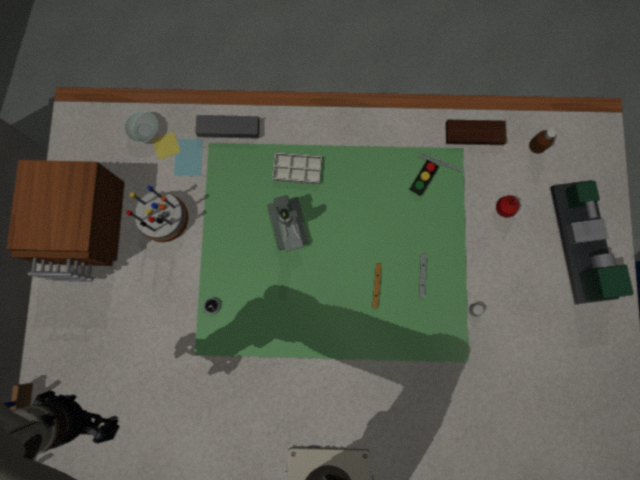

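View pics/scene0.png

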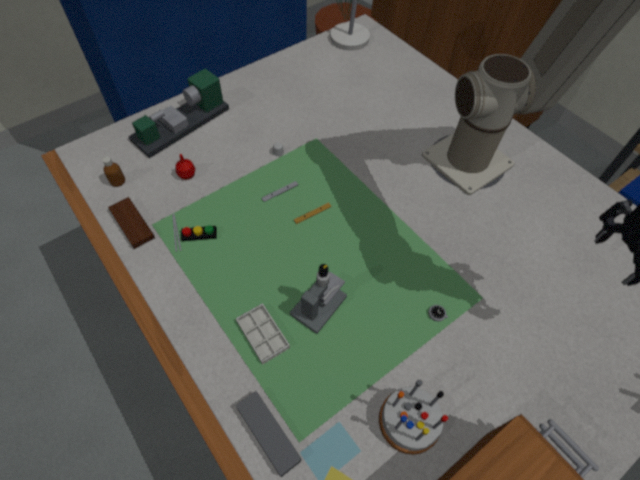

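Top view: brass blank about (377,285), steel blank (424,276), micrometer (289,223) with its open front toward the lower end. The rotation is a quaternion, so I'll fix the helper for that and measure.

```bash
sed -i "s/np.array(c\['rotation'\])/Rotation.from_quat(c['rotation']).as_matrix()/; 1a from scipy.spatial.transform import Rotation" h.py
python3 - <<'E'
from h import *
print(proj('top',[0,0,0]),proj('scene',[0,0,0]),proj('top',bot.get_obs()['eef_pos']),proj('scene',bot.get_obs()['eef_pos']))
ims={n:cv2.imread(f'pics/{n}0.png') for n in('top','scene')}
for n,(x,y) in{'top':(376,285),'scene':(313,213)}.items():
    hsv=cv2.cvtColor(ims[n],cv2.COLOR_BGR2HSV)
    m=((hsv[...,0]<28)&(hsv[...,0]>8)&(hsv[...,1]>110)).astype(np.uint8)
    k=np.zeros_like(m);k[y-40:y+40,x-40:x+40]=1;m*=k
    v,u=np.nonzero(m)
    P=np.array([at_z(n,p,0.006) for p in zip(u,v)])[:,:2]
    c,s,a=cv2.minAreaRect((P*1000).astype(np.float32))
    mu=P.mean(0);w,V=np.linalg.eigh(np.cov(P.T));ax=V[:,1]
    t=(P-mu)@ax
    print(n,len(u),'mean',mu,'yaw',np.degrees(np.arctan2(ax[1],ax[0])),'rect',c,s,a,'ext',t.min(),t.max())
    for t_ in('brass_blank','micrometer'):
        pass
    K=[at_z(n,p,0.166) for p in({'top':[(285,213)],'scene':[(323,268)]}[n])];print(K)
a=cv2.resize(ims['top'][180:270,240:340],None,fx=7,fy=6.6,interpolation=cv2.INTER_CUBIC)
a=cv2.resize(ims['top'][185:260,250:330],None,fx=5,fy=5,interpolation=cv2.INTER_CUBIC)
b=cv2.resize(ims['scene'][255:335,280:360],None,fx=5,fy=5,interpolation=cv2.INTER_CUBIC)
o=np.zeros((400,800,3),np.uint8);o[:375,:400]=a;o[:,400:]=b;o=cv2.convertScaleAbs(o,alpha=1.7,beta=10)
cv2.imwrite('pics/crop.png',o)
E
```

```text
[327.84666203 492.17163154] [466.06182936 160.20763098] [ 93.28984856 410.60903152] [610.94373128 262.24698512]
top 235 mean [ 0.47997385 -0.108697  ] yaw 175.46044990916613 rect (480.89111328125, -108.78739166259766) (13.272432327270508, 108.69892120361328) 85.44929504394531 ext -0.05527157691744332 0.05342767371812836
[array([0.61945444, 0.10932727, 0.166     ])]
scene 174 mean [ 0.47804593 -0.10876729] yaw 175.16660880764772 rect (477.1299133300781, -109.2794418334961) (13.865056037902832, 107.96139526367188) 85.45852661132812 ext -0.053131275039090105 0.05487057632356073
[array([0.6186076 , 0.11248988, 0.166     ])]
```

View pics/crop.png

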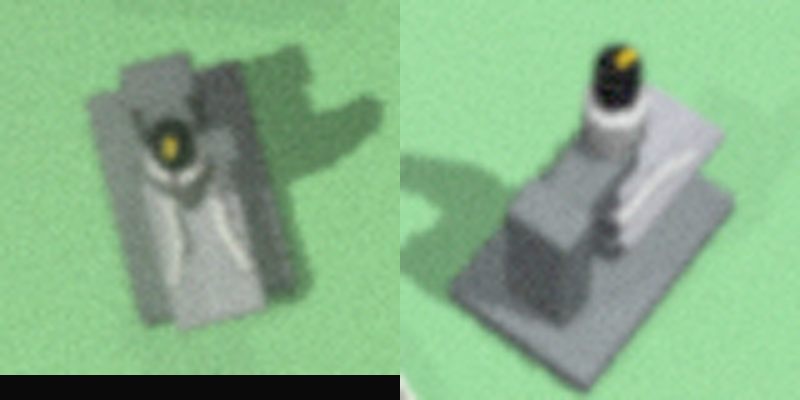

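The crop shows the foot corners, the table front corners and the knob top clearly in both views. The yellow line points toward the rim on the front-left side in the scene view. Next I'll fit the micrometer pose.

```bash
python3 - <<'E'
from h import *
from scipy.optimize import least_squares
top=[((88,102),(70,40,16)),((147,325),(-50,40,8)),((240,62),(70,-40,16)),((182,328),(-62,22,40)),((267,302),(-62,-22,40)),((170,143),(0,0,166))]
sc=[((185,389),(70,40,0)),((50,294),(70,-40,8)),((336,200),(-50,40,14)),((327,132),(-62,22,40)),((218,56),(0,0,166))]
T=[('top',np.array(p)/5-.4+[250,185],q) for p,q in top];S=[('scene',np.array(p)/5-.4+[280,255],q) for p,q in sc]
def f(v,L):
    c,s=np.cos(v[2]),np.sin(v[2]);R=np.array([[c,-s,0],[s,c,0],[0,0,1]])
    return np.concatenate([proj(n,[v[0],v[1],0]+R@np.array(q)/1000)-p for n,p,q in L])
for L in(T,S,T+S):
    r=least_squares(f,[.6,.1,.2],args=(L,),loss='soft_l1');print(r.x[:2],np.degrees(r.x[2]));print(np.round(r.fun.reshape(-1,2),1).tolist() if 0 else np.round(f(r.x,L).reshape(-1,2),1).tolist())
o=bot.get_obs();print(o['eef_pos'],o['tool_rot'],Rotation.from_quat(o['tool_rot']).as_matrix().round(3).tolist(),o['joint_pos'])
E
```

```text
[0.62065267 0.11111029] 16.494916597018925
[[-0.5, -0.8], [-0.3, 0.6], [-0.1, -0.9], [-0.1, 0.7], [0.4, 1.2], [0.6, -0.7]]
[0.6160332  0.11041847] 15.892949432357362
[[-0.0, 1.6], [-0.6, -0.8], [0.6, -1.0], [-0.1, -0.4], [0.2, 0.9]]
[0.61827525 0.11105171] 16.26204625553711
[[-0.4, 0.0], [-0.4, 1.5], [-0.0, 0.1], [-0.2, 1.7], [0.3, 2.2], [0.6, 0.3], [-0.4, 2.4], [-1.2, 0.1], [-0.0, -0.4], [-0.8, 0.2], [-0.5, 1.6]]
[0.20288275 0.45700458 0.24234089] [2.07380327e-01 9.78260394e-01 3.97106875e-05 1.58583433e-05] [[-0.914, 0.406, 0.0], [0.406, 0.914, 0.0], [-0.0, 0.0, -1.0]] [ 1.15300158e+00  2.40546349e-01  5.01986665e-03  1.33518557e+00
 -1.45565677e-05  1.57079419e+00]
```

Call:
{"method": "drive_tool", "body": {"rows": [{"dx": -1,"dy": -0.93,"dz": 0,"wz": -1,"hand": 40},{"dx": -2,"dy": -1.87,"wz": -2,"hand": 40},{"dx": -8.94,"dy": -8.35,"dz": 2,"wz": -3.88,"hand": 40},{"dx": -8.94,"dy": -8.35,"dz": 2,"wz": -3.88,"hand": 40},{"dx": -8.94,"dy": -8.35,"dz": 2,"wz": -3.88,"hand": 40},{"dx": -8.94,"dy": -8.35,"dz": 2,"wz": -3.88,"hand": 40},{"dx": -8.94,"dy": -8.35,"dz": 2,"wz": -3.88,"hand": 40},{"dx": -8.94,"dy": -8.35,"dz": 2,"wz": -3.88,"hand": 40},{"dx": -8.94,"dy": -8.35,"dz": 2,"wz": -3.88,"hand": 40},{"dx": -8.94,"dy": -8.35,"dz": 3.25,"wz": -3.88,"hand": 40},{"dx": -8.94,"dy": -8.35,"dz": 3.25,"wz": -3.88,"hand": 40},{"dx": -8.94,"dy": -8.35,"dz": 3.25,"wz": -3.88,"hand": 40},{"dx": -8.94,"dy": -8.35,"dz": 3.25,"wz": -3.88,"hand": 40},{"dx": -8.94,"dy": -8.35,"dz": 3.25,"wz": -3.88,"hand": 40},{"dx": -8.94,"dy": -8.35,"dz": 3.25,"wz": -3.88,"hand": 40}]}}

```text
invalid input at $.rows[0]: expected keys dx, dy, dz, wx, wy, wz, hand
```

```bash
cat > st.py <<'E'
from h import *
def st():
    o=bot.get_obs();R=Rotation.from_quat(o['tool_rot']).as_matrix()
    print('t',round(o['clock'],2),'tcp',np.round(o['eef_pos'],4),'yaw_y',np.degrees(np.arctan2(R[1,1],R[0,1])).round(2),'zax',R[:,2].round(3),'F',np.round(o['ft_force'],2),'T',np.round(o['ft_torque'],3),'w',round(o['grip_width'],4),'g',np.round(o['grasp_force'],1),'j',np.round(o['joint_pos'],3),'tau6',np.round(o['tau'],3)[-1]);return o,R
E
python3 - <<'E'
from st import *
st();print(bot.tip_extent)
E
```

```text
t 0.8 tcp [0.2029 0.457  0.2423] yaw_y 66.06 zax [ 0.  0. -1.] F [-0.54 -0.62 -0.89] T [-0.022  0.005  0.036] w 0.085 g 0.0 j [ 1.153  0.241  0.005  1.335 -0.     1.571] tau6 0.0
0.011
```

Call:
{"method": "drive_tool", "body": {"rows": [{"dx": -1,"dy": -0.93,"dz": 0,"wx": 0,"wy": 0,"wz": -1,"hand": 40},{"dx": -8.94,"dy": -8.35,"dz": 2,"wx": 0,"wy": 0,"wz": -3.88,"hand": 40},{"dx": -8.94,"dy": -8.35,"dz": 2,"wx": 0,"wy": 0,"wz": -3.88,"hand": 40},{"dx": -8.94,"dy": -8.35,"dz": 2,"wx": 0,"wy": 0,"wz": -3.88,"hand": 40},{"dx": -8.94,"dy": -8.35,"dz": 2,"wx": 0,"wy": 0,"wz": -3.88,"hand": 40},{"dx": -8.94,"dy": -8.35,"dz": 2,"wx": 0,"wy": 0,"wz": -3.88,"hand": 40},{"dx": -8.94,"dy": -8.35,"dz": 2,"wx": 0,"wy": 0,"wz": -3.88,"hand": 40},{"dx": -8.94,"dy": -8.35,"dz": 2,"wx": 0,"wy": 0,"wz": -3.88,"hand": 40},{"dx": -8.94,"dy": -8.35,"dz": 3.25,"wx": 0,"wy": 0,"wz": -3.88,"hand": 40},{"dx": -8.94,"dy": -8.35,"dz": 3.25,"wx": 0,"wy": 0,"wz": -3.88,"hand": 40},{"dx": -8.94,"dy": -8.35,"dz": 3.25,"wx": 0,"wy": 0,"wz": -3.88,"hand": 40},{"dx": -8.94,"dy": -8.35,"dz": 3.25,"wx": 0,"wy": 0,"wz": -3.88,"hand": 40},{"dx": -8.94,"dy": -8.35,"dz": 3.25,"wx": 0,"wy": 0,"wz": -3.88,"hand": 40},{"dx": -8.94,"dy": -8.35,"dz": 3.25,"wx": 0,"wy": 0,"wz": -3.88,"hand": 40},{"dx": -8.94,"dy": -8.35,"dz": 3.25,"wx": 0,"wy": 0,"wz": -3.88,"hand": 40},{"dx": -8.94,"dy": -8.35,"dz": 3.25,"wx": 0,"wy": 0,"wz": -3.88,"hand": 40}]}}

```text
clock: 2.4
eef_pos: [0.4417, -0.1052, 0.0802]
tool_rot: [0.039, 0.999, 0.0, -0.0]
ft_force: [-0.1, 0.2, 0.9]
grip_width: 0.0402
grasp_force: 0.0
```

```bash
python3 - <<'E'
from st import *
st()
E
```

```text
t 2.4 tcp [ 0.4417 -0.1052  0.0802] yaw_y 85.5 zax [-0.  0. -1.] F [-0.06  0.2   0.91] T [ 0.028 -0.009  0.011] w 0.0402 g 0.0 j [-0.234  0.296 -0.38   0.895  0.    -0.156] tau6 0.002
```

Call:
{"method": "drive_tool", "body": {"rows": [{"dx": 0,"dy": 0,"dz": 0.7,"wx": 0,"wy": 0,"wz": 0,"hand": 30},{"dx": 0,"dy": 0,"dz": 1.2,"wx": 0,"wy": 0,"wz": 0,"hand": 30},{"dx": 0,"dy": 0,"dz": 1.33,"wx": 0,"wy": 0,"wz": 0,"hand": 30},{"dx": 0,"dy": 0,"dz": 1.33,"wx": 0,"wy": 0,"wz": 0,"hand": 25},{"dx": 0,"dy": 0,"dz": 1.33,"wx": 0,"wy": 0,"wz": 0,"hand": 10},{"dx": 0,"dy": 0,"dz": 1.33,"wx": 0,"wy": 0,"wz": 0,"hand": 8},{"dx": 0,"dy": 0,"dz": 1.33,"wx": 0,"wy": 0,"wz": 0,"hand": 5},{"dx": 0,"dy": 0,"dz": 1.33,"wx": 0,"wy": 0,"wz": 0,"hand": 5},{"dx": 0,"dy": 0,"dz": 1.33,"wx": 0,"wy": 0,"wz": 0,"hand": 5}]}}

```text
clock: 3.3
eef_pos: [0.4428, -0.1053, 0.0147]
tool_rot: [0.039, 0.999, 0.0, 0.001]
ft_force: [-2.1, 2.0, 6.6]
grip_width: 0.011
grasp_force: 58.9
```

```bash
python3 - <<'E'
from st import *
st()
E
```

```text
t 3.3 tcp [ 0.4428 -0.1053  0.0147] yaw_y 85.51 zax [ 0.002  0.001 -1.   ] F [-2.11  1.96  6.61] T [0.463 0.329 0.05 ] w 0.011 g 58.9 j [-0.234  0.393 -0.453  0.723  0.001 -0.156] tau6 -0.0
```

Call:
{"method": "drive_tool", "body": {"rows": [{"dx": 0,"dy": 0,"dz": -0.1,"wx": 0,"wy": 0,"wz": 0,"hand": 5},{"dx": 0,"dy": 0,"dz": -0.4,"wx": 0,"wy": 0,"wz": 0,"hand": 5},{"dx": 0,"dy": 0,"dz": -0.9,"wx": 0,"wy": 0,"wz": 0,"hand": 5},{"dx": 0,"dy": 0,"dz": -1.4,"wx": 0,"wy": 0,"wz": 0,"hand": 5},{"dx": 0,"dy": 0,"dz": -1.4,"wx": 0,"wy": 0,"wz": 0,"hand": 5}]}}

```text
clock: 3.8
eef_pos: [0.4449, -0.1066, 0.0869]
tool_rot: [0.04, 0.999, -0.001, 0.004]
ft_force: [0.7, 0.5, -0.5]
grip_width: 0.0112
grasp_force: 58.7
```

```bash
python3 - <<'E'
from st import *
st()
a=snap('top','pics/top1.png')[230:330,310:450,::-1];b=snap('scene','pics/scene1.png')[140:260,260:400,::-1]
o=np.zeros((480,800,3),np.uint8)
a=cv2.resize(a,(400,286),interpolation=cv2.INTER_CUBIC);b=cv2.resize(b,(400,343),interpolation=cv2.INTER_CUBIC)
o[:286,:400]=a;o[:343,400:]=b;cv2.imwrite('pics/c1.png',cv2.convertScaleAbs(o,alpha=1.6,beta=10))
E
```

```text
t 3.8 tcp [ 0.4449 -0.1066  0.0869] yaw_y 85.47 zax [ 0.007 -0.002 -1.   ] F [ 0.7   0.52 -0.51] T [-0.057  0.009  0.006] w 0.0112 g 58.7 j [-0.235  0.288 -0.37   0.905 -0.    -0.156] tau6 -0.001
```

View pics/c1.png

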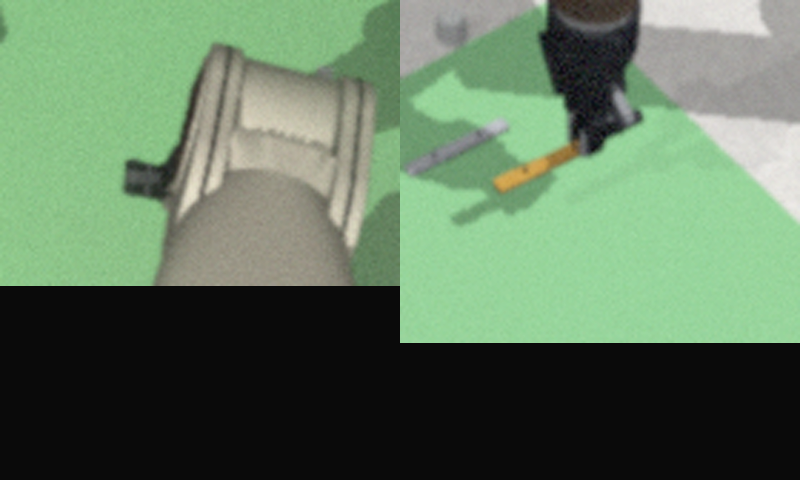

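Scene crop: the brass is held by its trailing end, with the far end near scene pixel (293–297, 202–207). I'll check for tilt and work out the next move.

```bash
python3 - <<'E'
from st import *
o,R=st()
p=o['eef_pos'];a=R[:,1];ang=np.arctan2(a[1],a[0])-np.pi/2;ax=np.array([np.cos(ang),np.sin(ang),0]);n=np.array([-ax[1],ax[0],0])
img=cv2.imread('pics/scene1.png');hsv=cv2.cvtColor(img,cv2.COLOR_BGR2HSV)
m=((hsv[...,0]<28)&(hsv[...,0]>8)&(hsv[...,1]>110)).astype(np.uint8);k=np.zeros_like(m);k[180:225,280:325]=1;m*=k
v,u=np.nonzero(m);print('brass px u',u.min(),u.max(),'v',v.min(),v.max(),len(u))
for um in range(u.min(),u.min()+20,4): print(um,v[u==um].min(),v[u==um].max())
for t in(-.004,0,.004,-.01):
    for zz in(0,.006):
        for s in(-.007,.007):
            print(t,zz,s,proj('scene',p+ax*.091+n*s+np.array([0,0,-.0147+t+zz])).round(1))
# moves
mp=np.array([.6185,.111]);y=np.radians(16.2);mx=np.array([np.cos(y),np.sin(y)])
for x in(-84-40-30,-84):
    tgt=mp+mx*x/1000;d=R.T@np.append(tgt-p[:2],0);print(x,tgt,d/.05)
E
```

```text
t 3.9 tcp [ 0.4425 -0.1061  0.084 ] yaw_y 85.47 zax [ 0.002 -0.001 -1.   ] F [-0.86  0.32 -0.7 ] T [ 0.027  0.076 -0.021] w 0.0112 g 58.7 j [-0.235  0.291 -0.375  0.903 -0.    -0.156] tau6 0.0
brass px u 293 321 v 185 206 158
293 202 205
297 200 206
301 199 204
305 197 202
309 196 200
-0.004 0 -0.007 [292.3 205.9]
-0.004 0 0.007 [295.2 209.7]
-0.004 0.006 -0.007 [292.2 204.4]
-0.004 0.006 0.007 [295.1 208.2]
0 0 -0.007 [292.3 204.9]
0 0 0.007 [295.1 208.7]
0 0.006 -0.007 [292.2 203.4]
0 0.006 0.007 [295.1 207.2]
0.004 0 -0.007 [292.2 203.9]
0.004 0 0.007 [295.1 207.7]
0.004 0.006 -0.007 [292.2 202.4]
0.004 0.006 0.007 [295.1 206.2]
-0.01 0 -0.007 [292.3 207.3]
-0.01 0 0.007 [295.2 211.1]
-0.01 0.006 -0.007 [292.3 205.9]
-0.01 0.006 0.007 [295.2 209.7]
-154 [0.47061477 0.06803537] [-2.84400789e-01  3.51588691e+00 -1.19072405e-03]
-84 [0.53783533 0.08756475] [-1.59374507e+00  4.01147987e+00  1.08503787e-03]
```

Call:
{"method": "drive_tool", "body": {"rows": [{"dx": -0.03,"dy": 0.3,"dz": 0,"wx": 0,"wy": 0,"wz": -0.4,"hand": 5},{"dx": -0.08,"dy": 1.0,"dz": 0,"wx": 0,"wy": 0,"wz": -1.2,"hand": 5},{"dx": -0.16,"dy": 1.8,"dz": 0,"wx": 0,"wy": 0,"wz": -2.2,"hand": 5},{"dx": -0.22,"dy": 2.6,"dz": 0,"wx": 0,"wy": 0,"wz": -3.1,"hand": 5},{"dx": -0.26,"dy": 3.2,"dz": 0,"wx": 0,"wy": 0,"wz": -3.8,"hand": 5},{"dx": -0.28,"dy": 3.45,"dz": 0,"wx": 0,"wy": 0,"wz": -4.1,"hand": 5},{"dx": -0.28,"dy": 3.52,"dz": 0,"wx": 0,"wy": 0,"wz": -4.15,"hand": 5},{"dx": -0.28,"dy": 3.52,"dz": 0,"wx": 0,"wy": 0,"wz": -4.15,"hand": 5},{"dx": -0.28,"dy": 3.52,"dz": 0,"wx": 0,"wy": 0,"wz": -4.15,"hand": 5},{"dx": -0.28,"dy": 3.52,"dz": 0,"wx": 0,"wy": 0,"wz": -4.15,"hand": 5}]}}

```text
clock: 4.9
eef_pos: [0.4697, 0.0671, 0.0832]
tool_rot: [-0.14, 0.99, -0.0, -0.0]
ft_force: [1.1, -0.1, -1.2]
grip_width: 0.0112
grasp_force: 58.8
```

```bash
cat > cr.py <<'E'
from st import *
def crops(tag,tb=(240,170,120,100),sb=(270,210,120,130)):
    o=np.zeros((440,800,3),np.uint8)
    for i,(n,b) in enumerate((('top',tb),('scene',sb))):
        x,y,w,h=b;a=snap(n,f'pics/{n}_{tag}.png')[y:y+h,x:x+w,::-1]
        s=min(400/w,440/h);a=cv2.resize(a,(int(w*s),int(h*s)),interpolation=cv2.INTER_CUBIC);o[:a.shape[0],400*i:400*i+a.shape[1]]=a
    cv2.imwrite(f'pics/c_{tag}.png',cv2.convertScaleAbs(o,alpha=1.7,beta=10))
E
python3 - <<'E'
from cr import *
st();crops('2')
E
```

```text
t 4.9 tcp [0.4697 0.0671 0.0832] yaw_y 106.08 zax [-0. -0. -1.] F [ 1.14 -0.13 -1.17] T [ 0.02   0.106 -0.03 ] w 0.0112 g 58.8 j [ 0.142  0.327 -0.324  0.92  -0.    -0.138] tau6 -0.0
```

View pics/c_2.png

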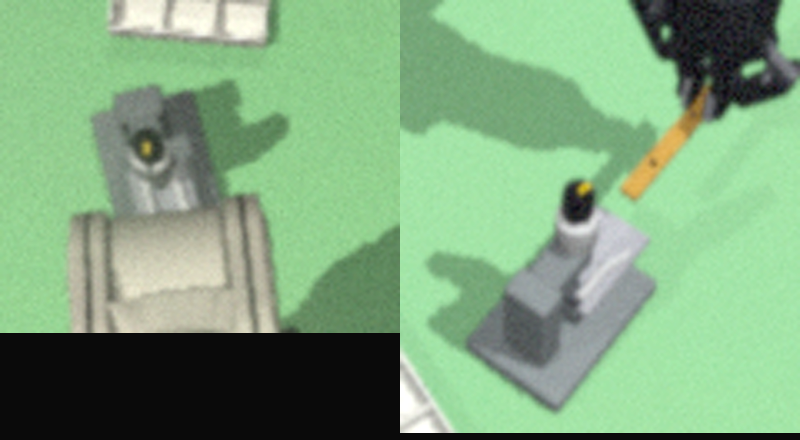

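Scene crop: the blank's end sits just in front of the table and lines up with the slot direction. Now I'll lower it to just above the table.

Call:
{"method": "drive_tool", "body": {"rows": [{"dx": -0.1,"dy": 0.01,"dz": 0.15,"wx": 0,"wy": 0,"wz": 0,"hand": 5},{"dx": -0.3,"dy": 0.01,"dz": 0.4,"wx": 0,"wy": 0,"wz": 0,"hand": 5},{"dx": -0.36,"dy": 0.01,"dz": 0.52,"wx": 0,"wy": 0,"wz": 0,"hand": 5},{"dx": -0.36,"dy": 0.01,"dz": 0.52,"wx": 0,"wy": 0,"wz": 0,"hand": 5},{"dx": -0.36,"dy": 0.01,"dz": 0.52,"wx": 0,"wy": 0,"wz": 0,"hand": 5}]}}

```text
clock: 5.5
eef_pos: [0.4866, 0.0737, 0.057]
tool_rot: [-0.141, 0.99, -0.0, -0.001]
ft_force: [0.1, -0.2, -0.6]
grip_width: 0.0114
grasp_force: 58.8
```

Call:
{"method": "drive_tool", "body": {"rows": [{"dx": 0,"dy": 0,"dz": 0.015,"wx": 0,"wy": 0,"wz": 0,"hand": 5},{"dx": 0,"dy": 0,"dz": 0.03,"wx": 0,"wy": 0,"wz": 0,"hand": 5},{"dx": 0,"dy": 0,"dz": 0.03,"wx": 0,"wy": 0,"wz": 0,"hand": 5}]}}

```text
clock: 5.8
eef_pos: [0.487, 0.0739, 0.056]
tool_rot: [-0.141, 0.99, 0.0, 0.0]
ft_force: [-0.2, 0.6, -0.7]
grip_width: 0.0111
grasp_force: 58.8
```

```bash
python3 - <<'E'
from st import *
st()
E
```

```text
t 5.8 tcp [0.487  0.0739 0.056 ] yaw_y 106.21 zax [ 0.  0. -1.] F [-0.19  0.56 -0.66] T [-0.039  0.063  0.016] w 0.0111 g 58.8 j [ 0.151  0.392 -0.31   0.868  0.    -0.132] tau6 -0.0
```

Call:
{"method": "drive_tool", "body": {"rows": [{"dx": 0,"dy": -0.02,"dz": 0.01,"wx": 0,"wy": 0,"wz": 0,"hand": 5},{"dx": 0,"dy": -0.02,"dz": 0.02,"wx": 0,"wy": 0,"wz": 0,"hand": 5},{"dx": 0,"dy": -0.02,"dz": 0.02,"wx": 0,"wy": 0,"wz": 0,"hand": 5}]}}

```text
clock: 6.1
eef_pos: [0.4874, 0.0728, 0.0549]
tool_rot: [-0.141, 0.99, -0.0, 0.0]
ft_force: [0.0, -0.1, 0.4]
grip_width: 0.0112
grasp_force: 58.8
```

Call:
{"method": "drive_tool", "body": {"rows": [{"dx": 0,"dy": 0,"dz": 0.01,"wx": 0,"wy": 0,"wz": 0,"hand": 5},{"dx": 0,"dy": 0,"dz": 0.02,"wx": 0,"wy": 0,"wz": 0,"hand": 5},{"dx": 0,"dy": 0,"dz": 0.02,"wx": 0,"wy": 0,"wz": 0,"hand": 5}]}}

```text
clock: 6.4
eef_pos: [0.4874, 0.0729, 0.0539]
tool_rot: [-0.141, 0.99, -0.0, 0.0]
ft_force: [0.2, -0.8, 0.6]
grip_width: 0.011
grasp_force: 58.9
```

```bash
python3 - <<'E'
from st import *
st()
E
```

```text
t 6.4 tcp [0.4874 0.0729 0.0539] yaw_y 106.21 zax [ 0. -0. -1.] F [ 0.21 -0.75  0.61] T [-0.066 -0.031 -0.036] w 0.011 g 58.9 j [ 0.149  0.395 -0.312  0.864 -0.    -0.134] tau6 -0.018
```

Call:
{"method": "drive_tool", "body": {"rows": [{"dx": 0,"dy": 0,"dz": 0.01,"wx": 0,"wy": 0,"wz": 0,"hand": 5},{"dx": 0,"dy": 0,"dz": 0.02,"wx": 0,"wy": 0,"wz": 0,"hand": 5},{"dx": 0,"dy": 0,"dz": 0.02,"wx": 0,"wy": 0,"wz": 0,"hand": 5}]}}

```text
clock: 6.7
eef_pos: [0.4874, 0.0729, 0.0529]
tool_rot: [-0.141, 0.99, -0.0, 0.0]
ft_force: [-0.7, -0.4, 1.2]
grip_width: 0.0114
grasp_force: 59.0
```

```bash
python3 - <<'E'
from st import *
st()
E
```

```text
t 6.7 tcp [0.4874 0.0729 0.0529] yaw_y 106.21 zax [ 0. -0. -1.] F [-0.71 -0.43  1.23] T [-0.08   0.029 -0.032] w 0.0114 g 59.0 j [ 0.148  0.397 -0.313  0.861 -0.    -0.134] tau6 -0.018
```

Call:
{"method": "drive_tool", "body": {"rows": [{"dx": 0,"dy": 0,"dz": -0.02,"wx": 0,"wy": 0,"wz": 0,"hand": 5},{"dx": -0.06,"dy": 0,"dz": -0.025,"wx": 0,"wy": 0,"wz": 0,"hand": 5},{"dx": -0.12,"dy": 0,"dz": -0.025,"wx": 0,"wy": 0,"wz": 0,"hand": 5},{"dx": -0.18,"dy": 0,"dz": -0.025,"wx": 0,"wy": 0,"wz": 0,"hand": 5},{"dx": -0.24,"dy": 0,"dz": -0.025,"wx": 0,"wy": 0,"wz": 0,"hand": 5},{"dx": -0.3,"dy": 0,"dz": -0.025,"wx": 0,"wy": 0,"wz": 0,"hand": 5},{"dx": -0.36,"dy": 0,"dz": -0.025,"wx": 0,"wy": 0,"wz": 0,"hand": 5},{"dx": -0.42,"dy": 0,"dz": -0.025,"wx": 0,"wy": 0,"wz": 0,"hand": 5},{"dx": -0.46,"dy": 0,"dz": -0.025,"wx": 0,"wy": 0,"wz": 0,"hand": 5},{"dx": -0.46,"dy": 0,"dz": -0.025,"wx": 0,"wy": 0,"wz": 0,"hand": 5}]}}

```text
clock: 7.7
eef_pos: [0.51, 0.0795, 0.0541]
tool_rot: [-0.141, 0.99, 0.0, 0.0]
ft_force: [-0.6, 0.2, 1.4]
grip_width: 0.0115
grasp_force: 59.0
```

```bash
python3 - <<'E'
from cr import *
st();crops('3',sb=(290,235,80,88))
E
```

```text
t 7.7 tcp [0.51   0.0795 0.0541] yaw_y 106.22 zax [ 0.001  0.    -1.   ] F [-0.58  0.22  1.45] T [ 0.01  -0.05  -0.006] w 0.0115 g 59.0 j [ 0.155  0.433 -0.249  0.888  0.    -0.128] tau6 0.004
```

View pics/c_3.png

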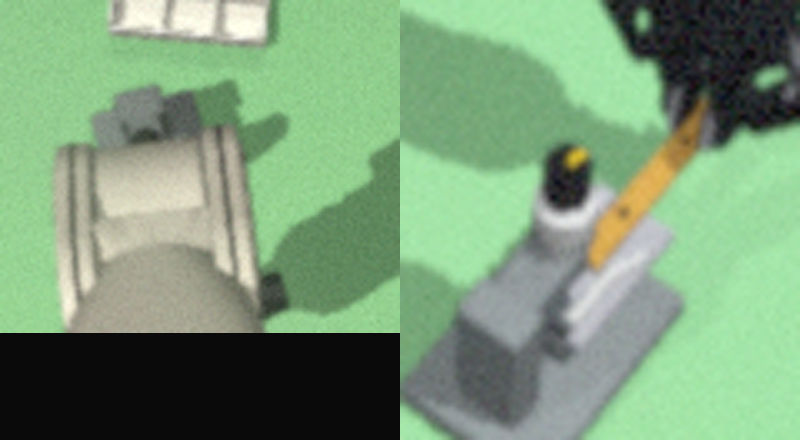

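Scene crop: the blank lies along the table between the guides, with its end near crop (597,268), i.e. scene pixel (329,289). I'll compare that with the prediction.

```bash
python3 - <<'E'
from st import *
y=np.radians(15.9);c,s=np.cos(y),np.sin(y)
def M(q): return proj('scene',np.array([.6160+(c*q[0]-s*q[1])/1000,.1104+(s*q[0]+c*q[1])/1000,q[2]/1000]))
to=lambda p:((p-[290,235]+.5)*5+[400,0]).round(0)
for x in(-22,-102):
  for yy in(-7,7):
    for z in(46,50): print('blank',x,yy,z,to(M((x,yy,z))))
for q in[(-22,9,45),(-22,-9,45),(8,9,45),(-42,15,45),(-42,-15,45),(-62,22,40),(-62,-22,40),(0,0,166)]: print(q,to(M(q)))
E
```

```text
blank -22 -7 46 [576. 251.]
blank -22 -7 50 [577. 247.]
blank -22 7 46 [601. 268.]
blank -22 7 50 [601. 263.]
blank -102 -7 46 [676. 133.]
blank -102 -7 50 [677. 129.]
blank -102 7 46 [700. 149.]
blank -102 7 50 [701. 144.]
(-22, 9, 45) [604. 271.]
(-22, -9, 45) [573. 250.]
(8, 9, 45) [565. 318.]
(-42, 15, 45) [640. 247.]
(-42, -15, 45) [588. 212.]
(-62, 22, 40) [677. 231.]
(-62, -22, 40) [601. 180.]
(0, 0, 166) [569. 161.]
```

Call:
{"method": "drive_tool", "body": {"rows": [{"dx": -0.06,"dy": 0,"dz": 0,"wx": 0,"wy": 0,"wz": 0,"hand": 5},{"dx": -0.12,"dy": 0,"dz": 0,"wx": 0,"wy": 0,"wz": 0,"hand": 5},{"dx": -0.18,"dy": 0,"dz": 0,"wx": 0,"wy": 0,"wz": 0,"hand": 5},{"dx": -0.2,"dy": 0,"dz": 0,"wx": 0,"wy": 0,"wz": 0,"hand": 5},{"dx": -0.2,"dy": 0,"dz": 0,"wx": 0,"wy": 0,"wz": 0,"hand": 5}]}}

```text
clock: 8.3
eef_pos: [0.5194, 0.0822, 0.0541]
tool_rot: [-0.141, 0.99, 0.0, 0.0]
ft_force: [-0.7, -1.1, 1.8]
grip_width: 0.0114
grasp_force: 59.1
```

Call:
{"method": "drive_tool", "body": {"rows": [{"dx": -0.06,"dy": 0,"dz": 0,"wx": 0,"wy": 0,"wz": 0,"hand": 5},{"dx": -0.12,"dy": 0,"dz": 0,"wx": 0,"wy": 0,"wz": 0,"hand": 5},{"dx": -0.18,"dy": 0,"dz": 0,"wx": 0,"wy": 0,"wz": 0,"hand": 5},{"dx": -0.2,"dy": 0,"dz": 0,"wx": 0,"wy": 0,"wz": 0,"hand": 5},{"dx": -0.2,"dy": 0,"dz": 0,"wx": 0,"wy": 0,"wz": 0,"hand": 5}]}}

```text
clock: 8.8
eef_pos: [0.529, 0.0851, 0.0542]
tool_rot: [-0.141, 0.99, 0.0, 0.0]
ft_force: [-2.5, -0.3, 2.7]
grip_width: 0.0113
grasp_force: 59.2
```

```bash
python3 - <<'E'
from st import *
st()
E
```

```text
t 8.8 tcp [0.529  0.0851 0.0542] yaw_y 106.22 zax [ 0.001  0.    -1.   ] F [-2.46 -0.29  2.73] T [-0.081  0.258  0.041] w 0.0113 g 59.2 j [ 0.159  0.465 -0.194  0.911  0.    -0.124] tau6 0.001
```

Call:
{"method": "drive_tool", "body": {"rows": [{"dx": 0,"dy": 0,"dz": -0.01,"wx": 0,"wy": 0,"wz": 0,"hand": 5},{"dx": -0.03,"dy": 0,"dz": -0.01,"wx": 0,"wy": 0,"wz": 0,"hand": 5},{"dx": -0.05,"dy": 0,"dz": -0.01,"wx": 0,"wy": 0,"wz": 0,"hand": 5},{"dx": -0.06,"dy": 0,"dz": -0.01,"wx": 0,"wy": 0,"wz": 0,"hand": 5},{"dx": -0.06,"dy": 0,"dz": -0.01,"wx": 0,"wy": 0,"wz": 0,"hand": 5}]}}

```text
clock: 9.3
eef_pos: [0.5315, 0.0858, 0.0545]
tool_rot: [-0.141, 0.99, 0.0, -0.0]
ft_force: [-1.1, -0.7, 2.4]
grip_width: 0.0115
grasp_force: 59.1
```

```bash
python3 - <<'E'
from st import *
st()
E
```

```text
t 9.3 tcp [0.5315 0.0858 0.0545] yaw_y 106.21 zax [-0. -0. -1.] F [-1.12 -0.73  2.38] T [-0.103  0.225  0.016] w 0.0115 g 59.1 j [ 0.16   0.47  -0.186  0.916  0.    -0.123] tau6 0.001
```

Call:
{"method": "drive_tool", "body": {"rows": [{"dx": 0,"dy": 0,"dz": 0,"wx": 0,"wy": 0,"wz": 0,"hand": 14},{"dx": 0,"dy": 0,"dz": 0,"wx": 0,"wy": 0,"wz": 0,"hand": 18},{"dx": 0,"dy": 0,"dz": 0,"wx": 0,"wy": 0,"wz": 0,"hand": 30},{"dx": 0,"dy": 0,"dz": 0,"wx": 0,"wy": 0,"wz": 0,"hand": 34},{"dx": 0,"dy": 0,"dz": 0,"wx": 0,"wy": 0,"wz": 0,"hand": 34},{"dx": 0.3,"dy": 0,"dz": 0,"wx": 0,"wy": 0,"wz": 0,"hand": 34},{"dx": 0.7,"dy": 0,"dz": 0,"wx": 0,"wy": 0,"wz": 0,"hand": 34},{"dx": 0.8,"dy": 0,"dz": 0,"wx": 0,"wy": 0,"wz": 0,"hand": 34},{"dx": 0.8,"dy": 0,"dz": 0.1,"wx": 0,"wy": 0,"wz": 0,"hand": 20},{"dx": 0.8,"dy": 0,"dz": 0.1,"wx": 0,"wy": 0,"wz": 0,"hand": 0},{"dx": 0.8,"dy": 0,"dz": 0.1,"wx": 0,"wy": 0,"wz": 0,"hand": 0},{"dx": 0.8,"dy": 0,"dz": 0.1,"wx": 0,"wy": 0,"wz": 0,"hand": 0}]}}

```text
clock: 10.5
eef_pos: [0.4939, 0.0748, 0.0495]
tool_rot: [-0.141, 0.99, 0.0, 0.0]
ft_force: [-0.1, 0.3, -0.3]
grip_width: -0.0003
grasp_force: 0.0
```

```bash
python3 - <<'E'
from cr import *
st();crops('4',sb=(290,235,80,88))
E
```

```text
t 10.5 tcp [0.4939 0.0748 0.0495] yaw_y 106.22 zax [ 0.001  0.    -1.   ] F [-0.07  0.32 -0.3 ] T [ 0.027 -0.005 -0.068] w -0.0003 g 0.0 j [ 0.15   0.412 -0.299  0.859  0.    -0.133] tau6 0.0
```

View pics/c_4.png

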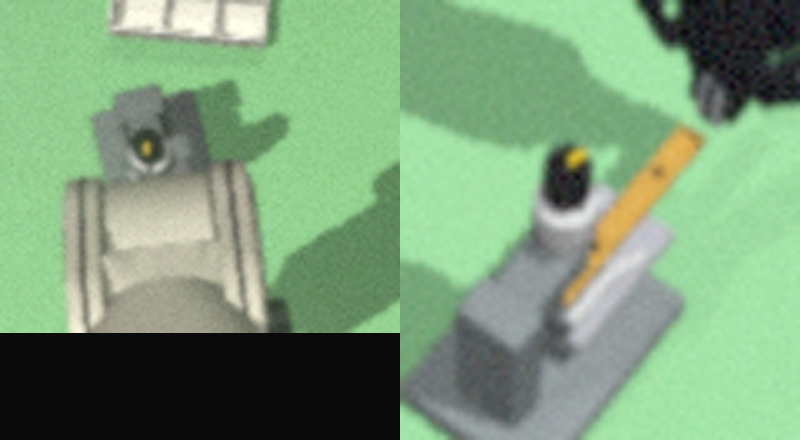

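Scene crop: the blank lies flat in the slot with its trailing end near crop (700,135), about 6 mm short of home. The closed fingers are behind it, so I can push gently.

Call:
{"method": "drive_tool", "body": {"rows": [{"dx": -0.06,"dy": 0,"dz": 0,"wx": 0,"wy": 0,"wz": 0,"hand": 0},{"dx": -0.12,"dy": 0,"dz": 0,"wx": 0,"wy": 0,"wz": 0,"hand": 0},{"dx": -0.16,"dy": 0,"dz": 0,"wx": 0,"wy": 0,"wz": 0,"hand": 0},{"dx": -0.18,"dy": 0,"dz": 0,"wx": 0,"wy": 0,"wz": 0,"hand": 0},{"dx": -0.2,"dy": 0,"dz": 0,"wx": 0,"wy": 0,"wz": 0,"hand": 0},{"dx": -0.2,"dy": 0,"dz": 0,"wx": 0,"wy": 0,"wz": 0,"hand": 0}]}}

```text
clock: 11.2
eef_pos: [0.5028, 0.0774, 0.0496]
tool_rot: [-0.141, 0.99, -0.0, 0.0]
ft_force: [0.4, -0.5, 0.6]
grip_width: 0.0001
grasp_force: 0.0
```

Call:
{"method": "drive_tool", "body": {"rows": [{"dx": -0.02,"dy": 0,"dz": 0,"wx": 0,"wy": 0,"wz": 0,"hand": 0},{"dx": -0.04,"dy": 0,"dz": 0,"wx": 0,"wy": 0,"wz": 0,"hand": 0},{"dx": -0.04,"dy": 0,"dz": 0,"wx": 0,"wy": 0,"wz": 0,"hand": 0}]}}

```text
clock: 11.5
eef_pos: [0.5046, 0.0779, 0.0495]
tool_rot: [-0.141, 0.99, 0.0, -0.0]
ft_force: [0.2, -0.5, -0.1]
grip_width: -0.0004
grasp_force: 0.1
```

Call:
{"method": "drive_tool", "body": {"rows": [{"dx": -0.02,"dy": 0,"dz": 0,"wx": 0,"wy": 0,"wz": 0,"hand": 0},{"dx": -0.02,"dy": 0,"dz": 0,"wx": 0,"wy": 0,"wz": 0,"hand": 0}]}}

```text
clock: 11.7
eef_pos: [0.5056, 0.0782, 0.0495]
tool_rot: [-0.141, 0.99, 0.0, 0.0]
ft_force: [-0.2, 0.6, -0.0]
grip_width: 0.0004
grasp_force: 0.1
```

Call:
{"method": "drive_tool", "body": {"rows": [{"dx": -0.02,"dy": 0,"dz": 0,"wx": 0,"wy": 0,"wz": 0,"hand": 0},{"dx": -0.02,"dy": 0,"dz": 0,"wx": 0,"wy": 0,"wz": 0,"hand": 0}]}}

```text
clock: 11.9
eef_pos: [0.5067, 0.0786, 0.0496]
tool_rot: [-0.141, 0.99, 0.0, 0.0]
ft_force: [0.0, 0.4, 0.4]
grip_width: 0.0001
grasp_force: 0.1
```

Call:
{"method": "drive_tool", "body": {"rows": [{"dx": -0.02,"dy": 0,"dz": 0,"wx": 0,"wy": 0,"wz": 0,"hand": 0},{"dx": -0.02,"dy": 0,"dz": 0,"wx": 0,"wy": 0,"wz": 0,"hand": 0}]}}

```text
clock: 12.1
eef_pos: [0.5076, 0.0788, 0.0496]
tool_rot: [-0.141, 0.99, 0.0, 0.0]
ft_force: [0.1, 0.2, -0.5]
grip_width: -0.0
grasp_force: 0.1
```

Call:
{"method": "drive_tool", "body": {"rows": [{"dx": -0.02,"dy": 0,"dz": 0,"wx": 0,"wy": 0,"wz": 0,"hand": 0},{"dx": -0.02,"dy": 0,"dz": 0,"wx": 0,"wy": 0,"wz": 0,"hand": 0}]}}

```text
clock: 12.3
eef_pos: [0.5086, 0.0791, 0.0496]
tool_rot: [-0.141, 0.99, 0.0, 0.0]
ft_force: [-0.4, -0.5, -0.2]
grip_width: -0.0003
grasp_force: 0.1
```

```bash
python3 - <<'E'
from st import *
o,R=st();d=np.array(o['eef_pos'][:2])-[.6185,.111];y=np.radians(16.2);print('x',d@[np.cos(y),np.sin(y)],'y',d@[-np.sin(y),np.cos(y)],'Fx',np.dot(o['ft_force'][:2],[np.cos(y),np.sin(y)]))
E
```

```text
t 12.3 tcp [0.5086 0.0791 0.0496] yaw_y 106.21 zax [ 0.  0. -1.] F [-0.37 -0.54 -0.16] T [-0.026  0.061 -0.008] w -0.0003 g 0.1 j [ 0.154  0.437 -0.257  0.877  0.    -0.129] tau6 0.001
x -0.1144337109112916 y 1.3760793005335563e-05 Fx -0.5060636191492818
```

Call:
{"method": "drive_tool", "body": {"rows": [{"dx": -0.02,"dy": 0,"dz": 0,"wx": 0,"wy": 0,"wz": 0,"hand": 0},{"dx": -0.02,"dy": 0,"dz": 0,"wx": 0,"wy": 0,"wz": 0,"hand": 0}]}}

```text
clock: 12.5
eef_pos: [0.5096, 0.0794, 0.0496]
tool_rot: [-0.141, 0.99, 0.0, 0.0]
ft_force: [-0.7, 0.8, -1.0]
grip_width: 0.0002
grasp_force: 0.1
```

Call:
{"method": "drive_tool", "body": {"rows": [{"dx": -0.015,"dy": 0,"dz": 0,"wx": 0,"wy": 0,"wz": 0,"hand": 0},{"dx": -0.015,"dy": 0,"dz": 0,"wx": 0,"wy": 0,"wz": 0,"hand": 0}]}}

```text
clock: 12.7
eef_pos: [0.5102, 0.0796, 0.0496]
tool_rot: [-0.141, 0.99, 0.0, 0.0]
ft_force: [-1.2, -0.2, 0.6]
grip_width: 0.0001
grasp_force: 0.2
```

Call:
{"method": "drive_tool", "body": {"rows": [{"dx": -0.015,"dy": 0,"dz": 0,"wx": 0,"wy": 0,"wz": 0,"hand": 0},{"dx": -0.015,"dy": 0,"dz": 0,"wx": 0,"wy": 0,"wz": 0,"hand": 0}]}}

```text
clock: 12.9
eef_pos: [0.5109, 0.0798, 0.0495]
tool_rot: [-0.141, 0.99, 0.0, -0.0]
ft_force: [-1.0, -0.5, -0.2]
grip_width: -0.0
grasp_force: 0.2
```

Call:
{"method": "drive_tool", "body": {"rows": [{"dx": -0.015,"dy": 0,"dz": 0,"wx": 0,"wy": 0,"wz": 0,"hand": 0},{"dx": -0.015,"dy": 0,"dz": 0,"wx": 0,"wy": 0,"wz": 0,"hand": 0}]}}

```text
clock: 13.1
eef_pos: [0.5109, 0.0798, 0.0494]
tool_rot: [-0.141, 0.99, -0.0, -0.001]
ft_force: [-2.0, -0.8, 1.2]
grip_width: -0.0003
grasp_force: 1.3
```

Call:
{"method": "drive_tool", "body": {"rows": [{"dx": -0.015,"dy": 0,"dz": 0,"wx": 0,"wy": 0,"wz": 0,"hand": 0},{"dx": -0.015,"dy": 0,"dz": 0,"wx": 0,"wy": 0,"wz": 0,"hand": 0}]}}

```text
clock: 13.3
eef_pos: [0.511, 0.0798, 0.0492]
tool_rot: [-0.141, 0.99, -0.0, -0.001]
ft_force: [-4.7, -0.6, 2.9]
grip_width: 0.0001
grasp_force: 2.7
```

```bash
python3 - <<'E'
from st import *
st()
E
```

```text
t 13.3 tcp [0.511  0.0798 0.0492] yaw_y 106.21 zax [-0.003 -0.001 -1.   ] F [-4.68 -0.59  2.93] T [-0.311  1.014 -0.055] w 0.0001 g 2.7 j [ 0.155  0.443 -0.248  0.883 -0.    -0.128] tau6 -0.001
```

Call:
{"method": "drive_tool", "body": {"rows": [{"dx": 0.05,"dy": 0,"dz": 0,"wx": 0,"wy": 0,"wz": 0,"hand": 0},{"dx": 0.3,"dy": 0,"dz": 0,"wx": 0,"wy": 0,"wz": 0,"hand": 0},{"dx": 0.5,"dy": 0,"dz": -0.5,"wx": 0,"wy": 0,"wz": 0,"hand": 0},{"dx": 0.5,"dy": 0,"dz": -1.4,"wx": 0,"wy": 0,"wz": 0,"hand": 0},{"dx": 0.5,"dy": 0,"dz": -2.3,"wx": 0,"wy": 0,"wz": -1.5,"hand": 20},{"dx": 0.5,"dy": 0,"dz": -3.0,"wx": 0,"wy": 0,"wz": -3,"hand": 45},{"dx": 0,"dy": 0,"dz": -3.1,"wx": 0,"wy": 0,"wz": -4.5,"hand": 45},{"dx": -0.6,"dy": 0,"dz": -3.1,"wx": 0,"wy": 0,"wz": -6,"hand": 45},{"dx": -1.2,"dy": 0,"dz": -3.1,"wx": 0,"wy": 0,"wz": -7.5,"hand": 45},{"dx": -1.8,"dy": 0,"dz": -3.1,"wx": 0,"wy": 0,"wz": -9,"hand": 45},{"dx": -2.2,"dy": 0,"dz": -3.1,"wx": 0,"wy": 0,"wz": -10.5,"hand": 45},{"dx": -2.25,"dy": 0,"dz": -3.1,"wx": 0,"wy": 0,"wz": -12,"hand": 45},{"dx": -2.25,"dy": 0,"dz": -3.1,"wx": 0,"wy": 0,"wz": -13.5,"hand": 45},{"dx": -2.25,"dy": 0,"dz": -3.1,"wx": 0,"wy": 0,"wz": -15,"hand": 45},{"dx": -2.25,"dy": 0,"dz": -3.1,"wx": 0,"wy": 0,"wz": -16.5,"hand": 45},{"dx": -2.25,"dy": 0,"dz": -3.1,"wx": 0,"wy": 0,"wz": -18,"hand": 45},{"dx": -2.25,"dy": 0,"dz": -3.1,"wx": 0,"wy": 0,"wz": -18,"hand": 45}]}}

```text
clock: 15.0
eef_pos: [0.6213, 0.1119, 0.2048]
tool_rot: [0.8, -0.6, 0.001, -0.001]
ft_force: [-0.3, -0.0, -0.4]
grip_width: 0.0448
grasp_force: 0.0
```

```bash
python3 - <<'E'
from st import *
o,R=st();print(R.T@(np.array([.619,.1112,.154])-o['eef_pos'])/.05)
E
```

```text
t 15.0 tcp [0.6213 0.1119 0.2048] yaw_y -163.8 zax [ 0.002  0.001 -1.   ] F [-0.3  -0.02 -0.35] T [ 0.006 -0.045 -0.032] w 0.0448 g 0.0 j [ 0.178  0.52   0.32   1.368  0.    -1.676] tau6 -0.586
[3.52425181e-04 4.99551492e-02 1.01577757e+00]
```

Call:
{"method": "drive_tool", "body": {"rows": [{"dx": 0,"dy": 0,"dz": 0,"wx": 0,"wy": 0,"wz": -1.5,"hand": 45},{"dx": 0,"dy": 0,"dz": 0,"wx": 0,"wy": 0,"wz": -3,"hand": 45},{"dx": 0,"dy": 0,"dz": 0,"wx": 0,"wy": 0,"wz": -4.5,"hand": 45},{"dx": 0,"dy": 0,"dz": 0,"wx": 0,"wy": 0,"wz": -6,"hand": 45},{"dx": 0,"dy": 0,"dz": 0,"wx": 0,"wy": 0,"wz": -7.5,"hand": 45},{"dx": 0,"dy": 0,"dz": 0,"wx": 0,"wy": 0,"wz": -9,"hand": 45},{"dx": 0,"dy": 0,"dz": 0,"wx": 0,"wy": 0,"wz": -10.5,"hand": 45},{"dx": 0,"dy": 0,"dz": 0,"wx": 0,"wy": 0,"wz": -12,"hand": 45},{"dx": 0,"dy": 0,"dz": 0,"wx": 0,"wy": 0,"wz": -12,"hand": 45},{"dx": 0,"dy": 0,"dz": 0,"wx": 0,"wy": 0,"wz": -12,"hand": 45}]}}

```text
clock: 16.0
eef_pos: [0.6207, 0.1117, 0.2047]
tool_rot: [0.993, -0.122, 0.0, -0.0]
ft_force: [0.7, -0.2, 0.7]
grip_width: 0.0452
grasp_force: 0.0
```

```bash
python3 - <<'E'
from st import *
o,R=st();print(R.T@(np.array([.619,.1112,.154])-o['eef_pos'])/.05)
E
```

```text
t 16.0 tcp [0.6207 0.1117 0.2047] yaw_y -104.03 zax [ 0.001  0.    -1.   ] F [ 0.73 -0.24  0.72] T [-0.015 -0.017 -0.036] w 0.0452 g 0.0 j [ 0.178  0.52   0.319  1.369  0.    -2.719] tau6 -0.018
[-0.031347    0.01876074  1.01343051]
```

Call:
{"method": "drive_tool", "body": {"rows": [{"dx": -0.03,"dy": 0.02,"dz": 0.3,"wx": 0,"wy": 0,"wz": 0,"hand": 45},{"dx": -0.03,"dy": 0.02,"dz": 0.7,"wx": 0,"wy": 0,"wz": 0,"hand": 45},{"dx": -0.03,"dy": 0.02,"dz": 1.0,"wx": 0,"wy": 0,"wz": 0,"hand": 40},{"dx": -0.03,"dy": 0.02,"dz": 1.0,"wx": 0,"wy": 0,"wz": 0,"hand": 28},{"dx": -0.03,"dy": 0.02,"dz": 1.0,"wx": 0,"wy": 0,"wz": 0,"hand": 20},{"dx": -0.03,"dy": 0.02,"dz": 1.0,"wx": 0,"wy": 0,"wz": 0,"hand": 15},{"dx": -0.03,"dy": 0.02,"dz": 1.0,"wx": 0,"wy": 0,"wz": 0,"hand": 10},{"dx": -0.03,"dy": 0.02,"dz": 1.0,"wx": 0,"wy": 0,"wz": 0,"hand": 10}]}}

```text
clock: 16.8
eef_pos: [0.6186, 0.112, 0.1547]
tool_rot: [0.993, -0.12, -0.0, -0.001]
ft_force: [-0.4, 5.2, -4.7]
grip_width: 0.0177
grasp_force: 58.6
```

```bash
python3 - <<'E'
from st import *
o,R=st();print('tool F',R.T@o['ft_force'])
E
```

```text
t 16.8 tcp [0.6186 0.112  0.1547] yaw_y -103.76 zax [-0.     0.002 -1.   ] F [-0.36  5.16 -4.7 ] T [ 1.131  0.095 -0.069] w 0.0177 g 58.6 j [ 1.780e-01  5.420e-01  2.230e-01  1.252e+00  2.000e-03 -2.723e+00] tau6 -0.022
tool F [-1.57128188 -4.92002984  4.71065743]
```

Call:
{"method": "drive_tool", "body": {"rows": [{"dx": 0,"dy": -0.025,"dz": 0,"wx": 0,"wy": 0,"wz": 0,"hand": 10},{"dx": 0,"dy": -0.025,"dz": 0,"wx": 0,"wy": 0,"wz": 0,"hand": 10},{"dx": 0,"dy": -0.025,"dz": 0,"wx": 0,"wy": 0,"wz": 1,"hand": 10},{"dx": 0,"dy": -0.025,"dz": 0,"wx": 0,"wy": 0,"wz": 2,"hand": 10},{"dx": 0,"dy": -0.025,"dz": 0,"wx": 0,"wy": 0,"wz": 3,"hand": 10},{"dx": 0,"dy": -0.025,"dz": 0,"wx": 0,"wy": 0,"wz": 4,"hand": 10}]}}

```text
clock: 17.4
eef_pos: [0.6187, 0.1123, 0.1547]
tool_rot: [0.956, -0.292, -0.0, -0.0]
ft_force: [-1.9, 3.9, -4.5]
grip_width: 0.0182
grasp_force: 58.8
```

```bash
cat > tq.py <<'E'
from st import *
o,R=st();print('tool F',R.T@o['ft_force'])
x=[]
for i in range(4):
    bot.camera('top');q=bot.get_obs();x.append((q['tau'][5],q['ft_torque'][2],q['joint_pos'][5]))
print(np.round(x,4).tolist())
E
python3 tq.py
```

```text
t 17.4 tcp [0.6187 0.1123 0.1547] yaw_y -123.99 zax [-0.  0. -1.] F [-1.87  3.87 -4.54] T [ 0.802  0.269 -0.003] w 0.0182 g 58.8 j [ 0.179  0.542  0.225  1.253  0.    -2.369] tau6 -0.688
tool F [-3.71714293 -2.16362765  4.54261624]
[[0.1922, -0.0333, -2.3667], [0.3523, 0.0025, -2.3726], [0.0801, -0.0373, -2.3742], [-0.0097, -0.0123, -2.3743]]
```

Call:
{"method": "drive_tool", "body": {"rows": [{"dx": -0.016,"dy": -0.009,"dz": 0,"wx": 0,"wy": 0,"wz": 0.5,"hand": 10},{"dx": -0.016,"dy": -0.009,"dz": 0,"wx": 0,"wy": 0,"wz": 1.0,"hand": 10},{"dx": -0.016,"dy": -0.009,"dz": 0,"wx": 0,"wy": 0,"wz": 1.5,"hand": 10},{"dx": -0.016,"dy": -0.009,"dz": 0,"wx": 0,"wy": 0,"wz": 2.0,"hand": 10},{"dx": -0.016,"dy": -0.009,"dz": 0,"wx": 0,"wy": 0,"wz": 2.5,"hand": 10},{"dx": -0.016,"dy": -0.009,"dz": 0,"wx": 0,"wy": 0,"wz": 2.8,"hand": 10},{"dx": -0.016,"dy": -0.009,"dz": 0,"wx": 0,"wy": 0,"wz": 3.0,"hand": 10},{"dx": -0.016,"dy": -0.009,"dz": 0,"wx": 0,"wy": 0,"wz": 3.0,"hand": 10}]}}

```text
clock: 18.4
eef_pos: [0.6187, 0.1125, 0.1547]
tool_rot: [0.911, -0.413, 0.0, 0.0]
ft_force: [-1.2, 0.6, -3.2]
grip_width: 0.0181
grasp_force: 58.9
```

```bash
sed -i 's/range(4)/range(6)/; s/^print(np.round(x,4).*/print(np.round(x,4).tolist(),np.mean(x[2:],0).round(4))/' tq.py; python3 tq.py
```

```text
t 18.4 tcp [0.6187 0.1125 0.1547] yaw_y -138.79 zax [ 0.001 -0.001 -1.   ] F [-1.22  0.62 -3.17] T [ 0.198  0.156 -0.004] w 0.0181 g 58.9 j [ 1.800e-01  5.420e-01  2.240e-01  1.253e+00 -1.000e-03 -2.110e+00] tau6 0.035
tool F [-1.27294195  0.50278605  3.16832708]
[[-0.015, -0.03, -2.1099], [-0.0284, -0.0348, -2.1099], [-0.0249, -0.0638, -2.1098], [-0.019, -0.0214, -2.1097], [-0.0138, 0.0156, -2.1097], [-0.0096, -0.0308, -2.1096]] [-0.0168 -0.0251 -2.1097]
```

Call:
{"method": "drive_tool", "body": {"rows": [{"dx": 0,"dy": 0,"dz": 0,"wx": 0,"wy": 0,"wz": 0.5,"hand": 10},{"dx": 0,"dy": 0,"dz": 0,"wx": 0,"wy": 0,"wz": 1.0,"hand": 10},{"dx": 0,"dy": 0,"dz": 0,"wx": 0,"wy": 0,"wz": 1.5,"hand": 10},{"dx": 0,"dy": 0,"dz": 0,"wx": 0,"wy": 0,"wz": 2.0,"hand": 10},{"dx": 0,"dy": 0,"dz": 0,"wx": 0,"wy": 0,"wz": 2.5,"hand": 10},{"dx": 0,"dy": 0,"dz": 0,"wx": 0,"wy": 0,"wz": 3.0,"hand": 10}]}}

```text
clock: 19.3
eef_pos: [0.6188, 0.1127, 0.1547]
tool_rot: [0.849, -0.529, 0.0, 0.0]
ft_force: [-0.7, 0.7, -2.5]
grip_width: 0.0183
grasp_force: 58.9
```

```bash
cat > t2.py <<'E'
from st import *
o,R=st()
print('tau6 %.4f Tz %.3f j6 %.4f'%(o['tau'][5],o['ft_torque'][2],o['joint_pos'][5]),np.round(o['joint_vel'][5],3),'tau',np.round(o['tau'],2))
E
python3 t2.py
```

```text
t 19.3 tcp [0.6188 0.1127 0.1547] yaw_y -153.89 zax [ 0.001 -0.001 -1.   ] F [-0.75  0.72 -2.52] T [-0.044 -0.019 -0.039] w 0.0183 g 58.9 j [ 1.800e-01  5.420e-01  2.240e-01  1.252e+00 -1.000e-03 -1.846e+00] tau6 -0.331
tau6 -0.3310 Tz -0.039 j6 -1.8460 0.431 tau [-0.000e+00 -5.240e+01  2.574e+01  4.000e-02  1.000e-02 -3.300e-01]
```

Call:
{"method": "drive_tool", "body": {"rows": [{"dx": 0,"dy": 0,"dz": 0,"wx": 0,"wy": 0,"wz": 0.5,"hand": 10},{"dx": 0,"dy": 0,"dz": 0,"wx": 0,"wy": 0,"wz": 1.0,"hand": 10},{"dx": 0,"dy": 0,"dz": 0,"wx": 0,"wy": 0,"wz": 1.5,"hand": 10},{"dx": 0,"dy": 0,"dz": 0,"wx": 0,"wy": 0,"wz": 2.0,"hand": 10},{"dx": 0,"dy": 0,"dz": 0,"wx": 0,"wy": 0,"wz": 2.5,"hand": 10},{"dx": 0,"dy": 0,"dz": 0,"wx": 0,"wy": 0,"wz": 3.0,"hand": 10}]}}

```text
clock: 19.9
eef_pos: [0.6189, 0.1127, 0.1547]
tool_rot: [0.772, -0.635, 0.001, -0.0]
ft_force: [0.9, -0.1, -3.7]
grip_width: 0.018
grasp_force: 58.9
```

```bash
python3 t2.py
```

```text
t 19.9 tcp [0.6189 0.1127 0.1547] yaw_y -168.89 zax [ 0.001 -0.001 -1.   ] F [ 0.92 -0.08 -3.68] T [ 0.059 -0.049 -0.001] w 0.018 g 58.9 j [ 1.800e-01  5.420e-01  2.240e-01  1.252e+00 -1.000e-03 -1.584e+00] tau6 -0.331
tau6 -0.3308 Tz -0.001 j6 -1.5843 0.433 tau [-3.000e-02 -5.250e+01  2.565e+01  1.600e-01 -1.000e-02 -3.300e-01]
```

Call:
{"method": "drive_tool", "body": {"rows": [{"dx": 0,"dy": 0,"dz": 0,"wx": 0,"wy": 0,"wz": 0.5,"hand": 10},{"dx": 0,"dy": 0,"dz": 0,"wx": 0,"wy": 0,"wz": 1.0,"hand": 10},{"dx": 0,"dy": 0,"dz": 0,"wx": 0,"wy": 0,"wz": 1.5,"hand": 10},{"dx": 0,"dy": 0,"dz": 0,"wx": 0,"wy": 0,"wz": 2.0,"hand": 10},{"dx": 0,"dy": 0,"dz": 0,"wx": 0,"wy": 0,"wz": 2.5,"hand": 10},{"dx": 0,"dy": 0,"dz": 0,"wx": 0,"wy": 0,"wz": 3.0,"hand": 10}]}}

```text
clock: 20.5
eef_pos: [0.619, 0.1127, 0.1547]
tool_rot: [-0.683, 0.731, -0.001, 0.0]
ft_force: [1.0, -0.0, -3.1]
grip_width: 0.0176
grasp_force: 58.8
```

```bash
python3 t2.py
```

```text
t 20.5 tcp [0.619  0.1127 0.1547] yaw_y 176.11 zax [ 0.001 -0.    -1.   ] F [ 1.04 -0.01 -3.12] T [-0.004 -0.161  0.043] w 0.0176 g 58.8 j [ 1.800e-01  5.420e-01  2.240e-01  1.252e+00 -1.000e-03 -1.322e+00] tau6 -0.331
tau6 -0.3306 Tz 0.043 j6 -1.3225 0.432 tau [-1.000e-02 -5.260e+01  2.556e+01  2.900e-01 -1.000e-02 -3.300e-01]
```

Call:
{"method": "drive_tool", "body": {"rows": [{"dx": 0,"dy": 0,"dz": 0,"wx": 0,"wy": 0,"wz": 0.5,"hand": 10},{"dx": 0,"dy": 0,"dz": 0,"wx": 0,"wy": 0,"wz": 1.0,"hand": 10},{"dx": 0,"dy": 0,"dz": 0,"wx": 0,"wy": 0,"wz": 1.5,"hand": 10},{"dx": 0,"dy": 0,"dz": 0,"wx": 0,"wy": 0,"wz": 2.0,"hand": 10},{"dx": 0,"dy": 0,"dz": 0,"wx": 0,"wy": 0,"wz": 2.5,"hand": 10},{"dx": 0,"dy": 0,"dz": 0,"wx": 0,"wy": 0,"wz": 3.0,"hand": 10}]}}

```text
clock: 21.1
eef_pos: [0.6192, 0.1127, 0.1547]
tool_rot: [-0.581, 0.814, -0.001, 0.0]
ft_force: [1.0, -0.4, -3.0]
grip_width: 0.018
grasp_force: 58.8
```

```bash
python3 t2.py
```

```text
t 21.1 tcp [0.6192 0.1127 0.1547] yaw_y 161.11 zax [ 0.001 -0.    -1.   ] F [ 1.03 -0.39 -2.96] T [ 0.059 -0.192  0.015] w 0.018 g 58.8 j [ 1.800e-01  5.420e-01  2.240e-01  1.252e+00 -1.000e-03 -1.061e+00] tau6 -0.331
tau6 -0.3305 Tz 0.015 j6 -1.0607 0.432 tau [ 6.000e-02 -5.270e+01  2.548e+01  4.100e-01  1.000e-02 -3.300e-01]
```

Call:
{"method": "drive_tool", "body": {"rows": [{"dx": 0,"dy": 0,"dz": 0,"wx": 0,"wy": 0,"wz": 0.5,"hand": 10},{"dx": 0,"dy": 0,"dz": 0,"wx": 0,"wy": 0,"wz": 1.0,"hand": 10},{"dx": 0,"dy": 0,"dz": 0,"wx": 0,"wy": 0,"wz": 1.5,"hand": 10},{"dx": 0,"dy": 0,"dz": 0,"wx": 0,"wy": 0,"wz": 2.0,"hand": 10},{"dx": 0,"dy": 0,"dz": 0,"wx": 0,"wy": 0,"wz": 2.5,"hand": 10},{"dx": 0,"dy": 0,"dz": 0,"wx": 0,"wy": 0,"wz": 3.0,"hand": 10}]}}

```text
clock: 21.7
eef_pos: [0.6193, 0.1127, 0.1547]
tool_rot: [-0.47, 0.883, -0.001, 0.001]
ft_force: [1.7, 0.2, -4.2]
grip_width: 0.0179
grasp_force: 58.8
```

```bash
python3 t2.py
```

```text
t 21.7 tcp [0.6193 0.1127 0.1547] yaw_y 146.11 zax [ 0.002 -0.001 -1.   ] F [ 1.67  0.22 -4.2 ] T [-0.001 -0.264  0.03 ] w 0.0179 g 58.8 j [ 1.800e-01  5.420e-01  2.250e-01  1.252e+00 -1.000e-03 -7.990e-01] tau6 -0.33
tau6 -0.3303 Tz 0.030 j6 -0.7989 0.431 tau [  0.17 -52.78  25.4    0.52   0.06  -0.33]
```

Call:
{"method": "drive_tool", "body": {"rows": [{"dx": 0,"dy": 0,"dz": 0,"wx": 0,"wy": 0,"wz": 0.5,"hand": 10},{"dx": 0,"dy": 0,"dz": 0,"wx": 0,"wy": 0,"wz": 1.0,"hand": 10},{"dx": 0,"dy": 0,"dz": 0,"wx": 0,"wy": 0,"wz": 1.5,"hand": 10},{"dx": 0,"dy": 0,"dz": 0,"wx": 0,"wy": 0,"wz": 2.0,"hand": 10},{"dx": 0,"dy": 0,"dz": 0,"wx": 0,"wy": 0,"wz": 2.5,"hand": 10},{"dx": 0,"dy": 0,"dz": 0,"wx": 0,"wy": 0,"wz": 3.0,"hand": 10}]}}

```text
clock: 22.3
eef_pos: [0.6194, 0.1126, 0.1547]
tool_rot: [-0.351, 0.936, -0.001, 0.001]
ft_force: [1.7, 0.5, -3.6]
grip_width: 0.0178
grasp_force: 58.8
```

```bash
python3 t2.py
```

```text
t 22.3 tcp [0.6194 0.1126 0.1547] yaw_y 131.11 zax [ 0.002 -0.001 -1.   ] F [ 1.72  0.46 -3.63] T [-0.002 -0.387  0.113] w 0.0178 g 58.8 j [ 1.800e-01  5.420e-01  2.250e-01  1.252e+00 -1.000e-03 -5.370e-01] tau6 -0.277
tau6 -0.2768 Tz 0.113 j6 -0.5372 0.43 tau [  0.27 -52.85  25.35   0.6    0.13  -0.28]
```

Torque stepped up by 0.053 N m in the last call, so the spindle made contact within that 0.26 rad. I'll turn about 1.0 rad more and aim for roughly 1.15 rad of slip in total.

Call:
{"method": "drive_tool", "body": {"rows": [{"dx": 0,"dy": 0,"dz": 0,"wx": 0,"wy": 0,"wz": 0.7,"hand": 10},{"dx": 0,"dy": 0,"dz": 0,"wx": 0,"wy": 0,"wz": 1.5,"hand": 10},{"dx": 0,"dy": 0,"dz": 0,"wx": 0,"wy": 0,"wz": 2.3,"hand": 10},{"dx": 0,"dy": 0,"dz": 0,"wx": 0,"wy": 0,"wz": 3.1,"hand": 10},{"dx": 0,"dy": 0,"dz": 0,"wx": 0,"wy": 0,"wz": 3.9,"hand": 10},{"dx": 0,"dy": 0,"dz": 0,"wx": 0,"wy": 0,"wz": 4.7,"hand": 10},{"dx": 0,"dy": 0,"dz": 0,"wx": 0,"wy": 0,"wz": 5.5,"hand": 10},{"dx": 0,"dy": 0,"dz": 0,"wx": 0,"wy": 0,"wz": 6.3,"hand": 10},{"dx": 0,"dy": 0,"dz": 0,"wx": 0,"wy": 0,"wz": 7.1,"hand": 10},{"dx": 0,"dy": 0,"dz": 0,"wx": 0,"wy": 0,"wz": 7.9,"hand": 10},{"dx": 0,"dy": 0,"dz": 0,"wx": 0,"wy": 0,"wz": 8.7,"hand": 10},{"dx": 0,"dy": 0,"dz": 0,"wx": 0,"wy": 0,"wz": 9.2,"hand": 10},{"dx": 0,"dy": 0,"dz": 0,"wx": 0,"wy": 0,"wz": 9.7,"hand": 10},{"dx": 0,"dy": 0,"dz": 0,"wx": 0,"wy": 0,"wz": 10.2,"hand": 10},{"dx": 0,"dy": 0,"dz": 0,"wx": 0,"wy": 0,"wz": 10.7,"hand": 10},{"dx": 0,"dy": 0,"dz": 0,"wx": 0,"wy": 0,"wz": 11.2,"hand": 10},{"dx": 0,"dy": 0,"dz": 0,"wx": 0,"wy": 0,"wz": 11.7,"hand": 10}]}}

```text
clock: 24.0
eef_pos: [0.6195, 0.1121, 0.1547]
tool_rot: [0.151, 0.988, -0.001, 0.001]
ft_force: [2.0, -1.4, -4.5]
grip_width: 0.0177
grasp_force: 58.8
```

```bash
python3 t2.py
```

```text
t 24.0 tcp [0.6195 0.1121 0.1547] yaw_y 72.59 zax [ 0.002 -0.002 -1.   ] F [ 1.99 -1.37 -4.48] T [-0.256 -0.402  0.087] w 0.0177 g 58.8 j [ 0.18   0.542  0.225  1.251 -0.002  0.484] tau6 -0.278
tau6 -0.2784 Tz 0.087 j6 0.4838 0.431 tau [  0.96 -52.87  25.33   0.65   0.45  -0.28]
```

Call:
{"method": "drive_tool", "body": {"rows": [{"dx": 0,"dy": 0,"dz": 0,"wx": 0,"wy": 0,"wz": 0,"hand": 10},{"dx": 0,"dy": 0,"dz": 0,"wx": 0,"wy": 0,"wz": 0,"hand": 22},{"dx": 0,"dy": 0,"dz": 0,"wx": 0,"wy": 0,"wz": 0,"hand": 35},{"dx": 0,"dy": 0,"dz": 0,"wx": 0,"wy": 0,"wz": 0,"hand": 48},{"dx": 0,"dy": 0,"dz": 0,"wx": 0,"wy": 0,"wz": 0,"hand": 48},{"dx": 0,"dy": 0,"dz": -0.3,"wx": 0,"wy": 0,"wz": 0,"hand": 48},{"dx": 0,"dy": 0,"dz": -0.9,"wx": 0,"wy": 0,"wz": 0,"hand": 48},{"dx": 0,"dy": 0,"dz": -1.6,"wx": 0,"wy": 0,"wz": 0,"hand": 48},{"dx": 0.5,"dy": 0,"dz": -2,"wx": 0,"wy": 0,"wz": 0,"hand": 48},{"dx": 1.3,"dy": 0,"dz": -2,"wx": 0,"wy": 0,"wz": 0,"hand": 48},{"dx": 2.1,"dy": 0,"dz": -2,"wx": 0,"wy": 0,"wz": 0,"hand": 48},{"dx": 2.9,"dy": 0,"dz": -2,"wx": 0,"wy": 0,"wz": 0,"hand": 48},{"dx": 3.7,"dy": 0,"dz": -2,"wx": 0,"wy": 0,"wz": 0,"hand": 48},{"dx": 4.4,"dy": 0,"dz": -2,"wx": 0,"wy": 0,"wz": 0,"hand": 48},{"dx": 4.8,"dy": 0,"dz": -2,"wx": 0,"wy": 0,"wz": 0,"hand": 48},{"dx": 5,"dy": 0,"dz": -2,"wx": 0,"wy": 0,"wz": 0,"hand": 48},{"dx": 5,"dy": 0,"dz": -2,"wx": 0,"wy": 0,"wz": 0,"hand": 48},{"dx": 5,"dy": 0,"dz": -2,"wx": 0,"wy": 0,"wz": 0,"hand": 48}]}}

```text
clock: 25.8
eef_pos: [0.3807, 0.1874, 0.2549]
tool_rot: [0.15, 0.989, 0.0, 0.001]
ft_force: [0.5, -0.8, 0.2]
grip_width: 0.0477
grasp_force: 0.0
```

```bash
python3 - <<'E'
from cr import *
st();crops('5',sb=(290,235,80,88))
E
```

```text
t 25.8 tcp [0.3807 0.1874 0.2549] yaw_y 72.71 zax [ 0.001  0.    -1.   ] F [ 0.5 -0.8  0.2] T [-0.063  0.001  0.013] w 0.0477 g 0.0 j [ 0.458  0.084 -0.152  1.334 -0.     0.759] tau6 0.003
```

View pics/c_5.png

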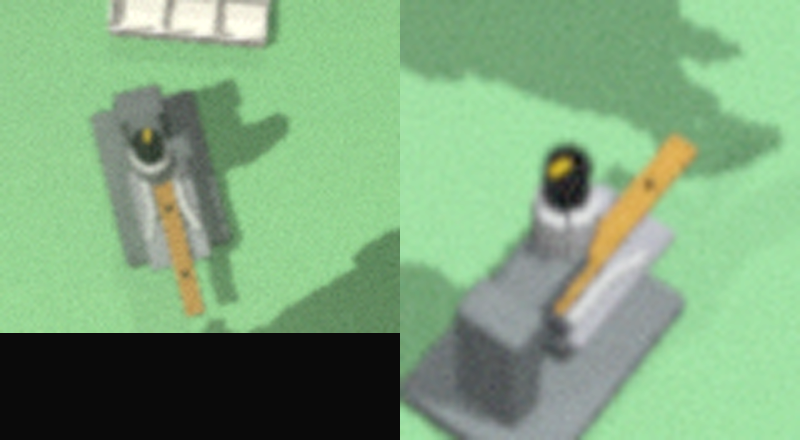

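The top view shows the blank straight in the slot. Its trailing corner is at about crop (696,148), against a predicted home position of (700,149). The yellow line has turned about half a turn, which matches the 3.2 rad I drove, and the gripper is clear.

```bash
python3 -c "
from workcell import bot
print(bot.job_done())"
```

```text
the job is handed in; nothing more can be done
None
```

The brass blank is home against the end stop (pushed with about 5 N) and clamped; the ratchet slipped an estimated 1.0–1.3 rad, inferred from wrist torque. The gripper is clear, and I handed the job in at about 26 s.

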